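# Pack the ink roller under its keeper and shut the case

### The job

Put the ink roller and the red-capped marker away in the open plywood case: the roller goes in with the end of its handle tucked under the steel keeper strip at the near end and its drum at the hinge end, the marker lies beside it, both down on the floor of the case. Lay them in rather than dropping them, then close the lid fully without slamming it, and leave the other markers and the jars where they are.

Things in the scene. Friction and masses are not known exactly. Their poses are not given: they have to be found in the camera images.
- case: Plywood case fixed on the table, outside 212 (its x) x 172 (its y) x 60 mm high, walls and floor 6 mm, so inside 200 x 160 x 54 mm. Origin at the centre of its underside; x points away from the robot to the hinge side, z up. A steel keeper strip juts 20 mm from the near (-x) inside wall, 42 mm clear above the inner floor (see keeper_edge).
- keeper_edge (a point): Middle of the lower free edge of the steel keeper strip, at (-80, 0, 48) mm in the case's frame. The strip is 4 mm thick and covers x -100 to -80, y -28 to 28 mm of the case. From its edge to the far inside wall there are only 180 mm, less than the roller's length.
- case_lid (a joint): Lid hinge, rad: 0 shut on the rim, grows as it opens (1.57 upright, at most 1.95). Axis along the case's y at (106, 0, 60.5) mm in its frame. Lid: plywood panel 212 x 172 x 8 mm with a wooden lip 60 mm wide standing 10 mm out from the middle of its front edge. Stiff hinge (0.4 N m): the lid stays where it is left; pushing it shut takes 2 to 6 N near its front edge.
- lid_edge (a point): Middle of the lid panel's front edge (212 mm from the hinge), on its inner face.
- roller: Ink roller, about 0.16 kg, balancing at y -34 mm, lying flat: drum 32 mm thick, 95 mm wide, wire frame, brown wooden handle; 191 mm long. Origin on the table under its middle; y runs along it to the handle end, z up. The handle reaches from y -4 to 96 mm, is 24 mm wide (x -12 to 12), z 4 to 28 mm. Drum axis along x at y -79, z 16 mm. Grip the handle across its width.
- handle_end (a point): Tip of the roller's handle, at (0, 96, 16) mm in the roller's frame.
- drum (a point): Centre of the roller's drum, at (0, -79, 16) mm in the roller's frame.
- red_marker: White felt marker with a red cap, 16 mm wide, 136 mm long, 17 mm high, lying on its side; origin at the middle of its underside, y along its length.
- blue_marker: white felt marker with a blue cap, 16x136x17 mm, lying; stays where it is. Origin at the middle of its underside
- black_marker: all-black felt marker, 16x136x17 mm, lying; stays where it is. Origin at the middle of its underside
- black_jar: white ink jar with black lid, 74 mm across, 85 high; bystander. Origin at the centre of its underside
- orange_jar: white ink jar with orange lid, 74 mm across, 85 high; bystander. Origin at the centre of its underside
Mind the look-alikes: they are no part of the job. Leave any orange look-alike of the red_marker alone.

How it is judged:
By the outcome, as a careful person would: the job done as asked, in the order asked, and still so for the second after the job is handed in, with the robot touching nothing.
It also fails if it takes over 67 s, if anything falls off the work surface, if the arm or the gripper's body presses on something with over 40 N, if the wrist force passes 120 N, or if a joint passes its speed limit or range.

### The arm

A 7-joint arm with a two-finger parallel gripper is mounted at the origin on the work surface; the furniture and walls round the work are solid. World frame = base frame: x ahead of the robot, y to its left, z up, the work surface at z = 0. Lengths are in m, angles in rad, forces in N, time in s.
With the tool pointing down it reaches from about 0.4 to 0.9 m from the base axis. Payload 5.5 kg.
Tool frame: the origin (TCP) lies where the fingers leave the gripper's body, on its centre line; the fingertips stand 66 mm ahead of it and the grasp point (between the pads) lies 47 mm ahead of it; z points along the fingers, y is the line along which they close (so a half turn about z gives the same grasp; the last joint's range is limited). The gripper opens to 92 mm and grips with 3 to 60 N. Pads are 19 mm wide; open, the fingers measure 130 mm over their backs; the gripper's body (75 mm by 190 mm) begins 47 mm behind the grasp point.
Start: joints at [1.494, 0.501, -0.427, 1.55, 0.221, 1.138, -0.21], TCP at [0.217, -0.613, 0.292] pointing down, gripper open.
Joint ranges: [-2.88, 2.88], [-0.31, 2.03], [-1.54, 1.56], [0.2, 2.42], [-1.41, 4.55], [0.19, 2.02], [-2.57, 2.57]. Speed limits (rad/s): [2.57, 2.57, 3.14, 3.14, 3.14, 3.14, 3.14].

### API

Orientations are given as [roll, pitch, yaw] about the fixed x, y, z axes, in that order (R = Rz(yaw) Ry(pitch) Rx(roll)).
In Python, from rig import monitor, imaging, arm gives the robot as it stands.
- The arm moves only by the tool play_rows, never from a script. Its argument "targets" is a list that holds one entry, the list of rows, each a list of 4 numbers: the shift along the tool's x, y, z in units of 25 mm (1.0 is 25 mm), then the turn about the tool's z in rad. A call has 1 to 20 rows; each row shifts and turns the commanded pose from where the row before left it, along the tool's axes as they then stand; what a row does not reach is not made up. A row lasts 1/10 s, in which the tool goes at most 50 mm and 8.59 degrees, less where a joint would pass 70% of its speed; a pose out of reach is approached as far as the arm can. A call is refused whole if a number of a shift passes 1 or a number of a turn 0.15, either way. A call with a gripper value outside its range is refused whole. "gripper" is the closure in counts, from 0 (fully open) to 255 (shut), set as the call begins (left out, the last holds). The fingers move at their own pace and stop on an object; the grip force is fixed at half the most. Time passes only in rows, so rows that do not move let the fingers close. It gives the time, the measured TCP pose, the force, the opening and the grip force at its end, in the units of the state.
- monitor.get_obs(): the state, without advancing time (a new reading comes with each control period).
- imaging.camera(name): name is "scene" or "top" or "wrist"; returns a dict with "image" (480x640x3 uint8, red, green, blue), "intrinsics" (3x3 intrinsics, pixels), "T" (4x4, takes a point from camera to world coordinates). Camera axes: x right, y up, looking along -z (the intrinsics and any distortion apply to the point x, -y, -z); pixel columns grow to the right and rows downward; lengths in m; the calibration is good to about 2 mm. A picture is of the moment at which its call begins. There is no depth.
- arm.hand_in(): hands the job in; it is judged then, once.
The state is a dict: "time_s": time; "q": joint angles; "joint_velocities": joint speeds; "joint_efforts": joint torques, N m; "eef_pos": TCP position; "tcp_rot": TCP orientation; "force": force on the tool from outside, world axes, zero at the start; "moment": the same for the moment, N m; "finger_gap": finger opening in m; "grasp_force": force on a finger pad.
Only numpy, scipy, OpenCV 4.12 (cv2) and the standard library are available. Lean on these libraries where they do the work, as an engineer would, in place of code of your own. Each camera call takes 0.05 s, during which the arm holds its last target. There are 200 camera calls.

## Working session

There is one attempt and no reset: what is moved stays moved. The work goes in short steps, Python scripts to look and compute and a tool call to move; the robot and the scene stay as the last step left them, time stands still between calls to the robot, and variables do not carry over. Pictures are saved under pics/ and viewed, at most 10 in all, crops included, and the job is handed in when it is done.

Besides the shell and the picture viewer there is one more tool, called after "Emit:" as name(argument=value, ...), one argument or row to a line, values as JSON. play_rows: Moves the arm, as the interface text tells. Its arguments: {"type":"object","properties":{"targets":{"type":"array"},"gripper":{"type":"number"}},"required":["targets"]}

```bash
mkdir -p pics; ls; python3 - <<'E'
from rig import monitor, imaging, arm
import cv2,numpy as np
for n in ("scene","top"):
    c=imaging.camera(n); cv2.imwrite(f"pics/{n}0.png",c["image"][:,:,::-1])
    np.savez(f"pics/{n}0.npz",**c); print(n,c["intrinsics"].round(1).tolist(),c["T"].round(3).tolist(),[k for k in c])
o=monitor.get_obs(); print(o)
E
```

```text
pics
scene [[457.3, 0.0, 316.8], [0.0, 457.3, 238.9], [0.0, 0.0, 1.0]] [[-0.73, 0.452, -0.513, -0.039], [-0.684, -0.473, 0.556, 0.673], [0.009, 0.757, 0.654, 0.773], [0.0, 0.0, 0.0, 1.0]] ['image', 'intrinsics', 'T']
top [[469.2, 0.0, 310.7], [0.0, 469.2, 233.8], [0.0, 0.0, 1.0]] [[0.003, 0.989, -0.147, 0.331], [-1.0, 0.0, -0.019, 0.056], [-0.019, 0.147, 0.989, 1.251], [0.0, 0.0, 0.0, 1.0]] ['image', 'intrinsics', 'T']
{'time_s': 0.1, 'q': array([ 1.4942244 ,  0.50179214, -0.42683003,  1.55136593,  0.2208256 ,
        1.13828701, -0.21032215]), 'joint_velocities': array([ 0.00167884, -0.00085413, -0.00127268, -0.0034428 ,  0.00057744,
        0.00057286, -0.00020317]), 'joint_efforts': array([-1.06166844e-02, -5.67875433e+01, -5.83887577e+00, -2.79917336e+01,
       -6.91721379e-02,  2.40293291e-02,  6.47697448e-05]), 'eef_pos': array([ 0.21641959, -0.61235601,  0.29125157]), 'tcp_rot': array([-3.13980353e+00, -5.91632150e-05,  3.39832641e-01]), 'force': array([ 0.70810365,  0.27272233, -0.00859877]), 'moment': array([ 0.02462313, -0.00434985,  0.01690639]), 'grasp_force': 0.0, 'finger_gap': 0.09192187139322353}
```

View pics/top0.png

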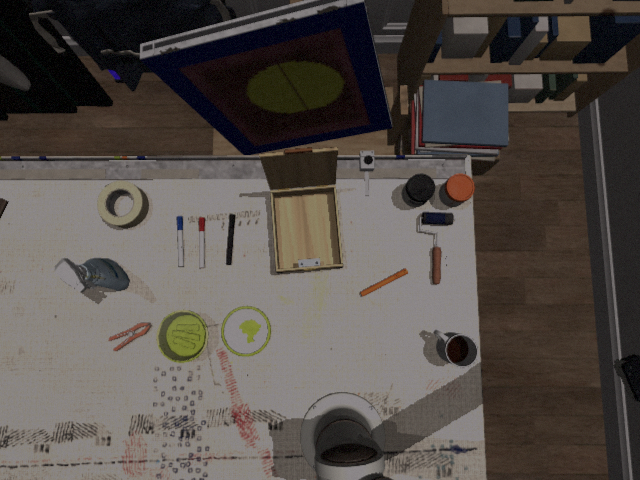

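View pics/scene0.png

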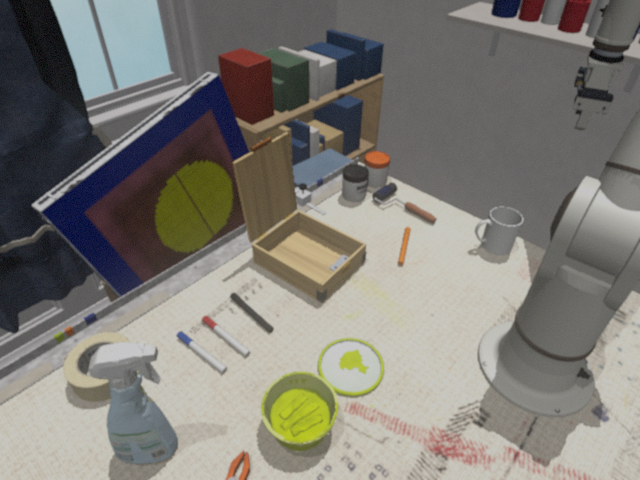

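The top view shows the case at about (306,230) with its lid up. The roller is at (436,250), drum at (437,218) and handle end at (437,283).

Candidates for the red marker:
- White with red cap, (201,243).
- White with blue cap, (181,241).
- All black, (231,238).
- Orange stick, (384,282).

Only (201,243) is white with a red cap, so I'll confirm it in a crop and measure.

```bash
cat > h.py <<'E'
import numpy as np, cv2
def load(n): return np.load(f"pics/{n}.npz")
def ray(c,u,v):
    K=c["intrinsics"];T=c["T"]; d=np.array([(u-K[0,2])/K[0,0],-(v-K[1,2])/K[1,1],-1.]); return T[:3,3],T[:3,:3]@d
def onz(c,u,v,z):
    o,d=ray(c,u,v); return o+d*(z-o[2])/d[2]
def proj(c,p):
    T=c["T"];K=c["intrinsics"]; q=T[:3,:3].T@(np.array(p)-T[:3,3]); return K[0,0]*q[0]/-q[2]+K[0,2], K[1,1]*-q[1]/-q[2]+K[1,2]
def tri(c1,p1,c2,p2):
    o1,d1=ray(c1,*p1);o2,d2=ray(c2,*p2); s=np.linalg.lstsq(np.c_[d1,-d2],o2-o1,rcond=None)[0]
    a=o1+d1*s[0];b=o2+d2*s[1]; return (a+b)/2,np.linalg.norm(a-b)
def blobs(img,lo,hi,box,amin=15):
    x0,y0,x1,y1=box; m=cv2.inRange(cv2.cvtColor(img,cv2.COLOR_RGB2HSV)[y0:y1,x0:x1],lo,hi)
    return [(cv2.minAreaRect(c+np.array([x0,y0],np.int32)),cv2.contourArea(c)) for c in cv2.findContours(m,0,1)[0] if cv2.contourArea(c)>amin]
E
python3 - <<'E'
from h import *
c=load("top0");im=c["image"]
cr=im[140:300,170:480]; cv2.imwrite("pics/crop1.png",cv2.resize(cr,None,fx=2.5,fy=2.5,interpolation=cv2.INTER_CUBIC)[:,:,::-1])
hsv=cv2.cvtColor(im,cv2.COLOR_RGB2HSV)
for n,p in dict(cap=(202,222),body=(201,255),table=(215,290),handle=(436,268),drum=(440,219),wood=(300,240),rim=(272,240)).items(): print(n,hsv[p[1],p[0]])
print("red",blobs(im,(0,120,60),(12,255,255),(190,205,215,275),5),blobs(im,(165,120,40),(180,255,255),(190,205,215,275),5))
print("handle",blobs(im,(0,90,40),(20,255,255),(420,235,450,295),20))
print("drum",blobs(im,(0,0,0),(180,255,75),(415,205,465,232),20),blobs(im,(100,60,0),(130,255,120),(415,205,465,232),20))
E
```

```text
cap [  0 184 104]
body [174   9 138]
table [174   9 140]
handle [  8 121  95]
drum [123 165  34]
wood [ 17  98 136]
rim [16 41 93]
red [(((201.5, 223.5), (5.0, 13.0), 0.0), 16.0)] [(((201.51922607421875, 224.4038543701172), (3.53009033203125, 7.648529052734375), 11.309932708740234), 6.5)]
handle [(((436.0, 265.0), (36.0, 8.0), 90.0), 231.5)]
drum [(((437.0, 218.5), (13.0, 32.0), 90.0), 363.0)] [(((434.0, 218.0), (10.0, 20.0), 90.0), 173.0)]
```

View pics/crop1.png

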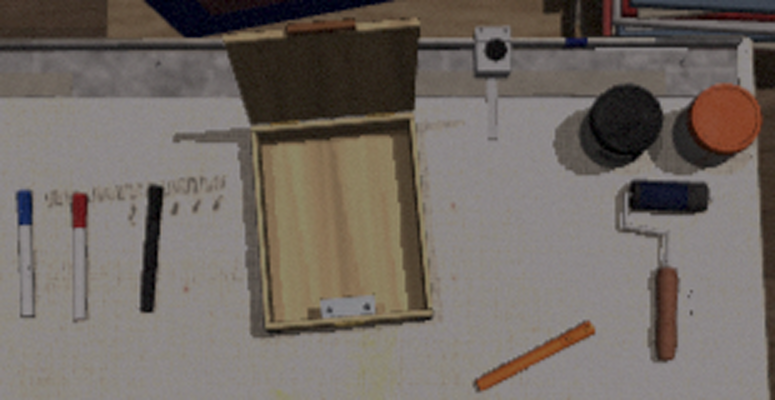

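The crop confirms the red marker: white body, red cap, ends at image (201.6,217) and (202,268). The case rim corners are at about (270,191), (335,187), (276,274) and (343,267). The roller's handle tip is at (436,284), and its wire runs on the left side.

```bash
python3 - <<'E'
from h import *
np.set_printoptions(precision=4,suppress=True)
c=load("top0");f=lambda u,v,z:onz(c,u,v,z)
g=lambda p:(p[0]/2.5+170-.3,p[1]/2.5+140-.3)
print("marker cap/tail",f(*g((79,191)),.008),f(*g((80,321)),.008))
P={k:f(*g(p),.06)for k,p in dict(NL=(264,334),NR=(432,317),FL=(250,127),FR=(413,118)).items()}
print("case",P); print("w",np.linalg.norm(P["NL"]-P["NR"]),np.linalg.norm(P["NL"]-P["FL"]),np.linalg.norm(P["NR"]-P["FR"]))
print("keeper mid",f(*g((347,298)),.052))
print("inner near corners floor ",f(*g((274,320)),.058),f(*g((422,308)),.058))
print("lid top crop L,R ridge",g((226,40)),g((420,20)))
print("roller tip",f(*g((665.5,361)),.016),"drum c",f(*g((669,197)),.016),"handle start",f(*g((667,266)),.02),"drumL,R",f(*g((630,195)),.016),f(*g((709,197)),.016),"wireL",f(*g((619,210)),.016))
for n in("case floor c",(0,0)),: pass
# scene zoom of case & roller, 
s=load("scene0"); im=s["image"]
cv2.imwrite("pics/crop2.png",cv2.resize(im[125:325,190:450],None,fx=3,fy=3,interpolation=cv2.INTER_CUBIC)[:,:,::-1])
E
```

```text
marker cap/tail [0.5631 0.376  0.008 ] [0.4225 0.3697 0.008 ]
case {'NL': array([0.4058, 0.1685, 0.06  ]), 'NR': array([ 0.4233, -0.002 ,  0.06  ]), 'FL': array([0.6211, 0.1861, 0.06  ]), 'FR': array([0.6305, 0.0163, 0.06  ])}
w 0.17135349850405052 0.21610164425701464 0.2079923147112823
keeper mid [0.4433 0.0845 0.052 ]
inner near corners floor  [0.4201 0.1587 0.058 ] [0.4326 0.008  0.058 ]
lid top crop L,R ridge (260.09999999999997, 155.7) (337.7, 147.7)
roller tip [ 0.3812 -0.2469  0.016 ] drum c [ 0.5549 -0.2569  0.016 ] handle start [ 0.4805 -0.2511  0.02  ] drumL,R [ 0.5571 -0.2156  0.016 ] [ 0.5549 -0.2992  0.016 ] wireL [ 0.5409 -0.2035  0.016 ]
```

View pics/crop2.png

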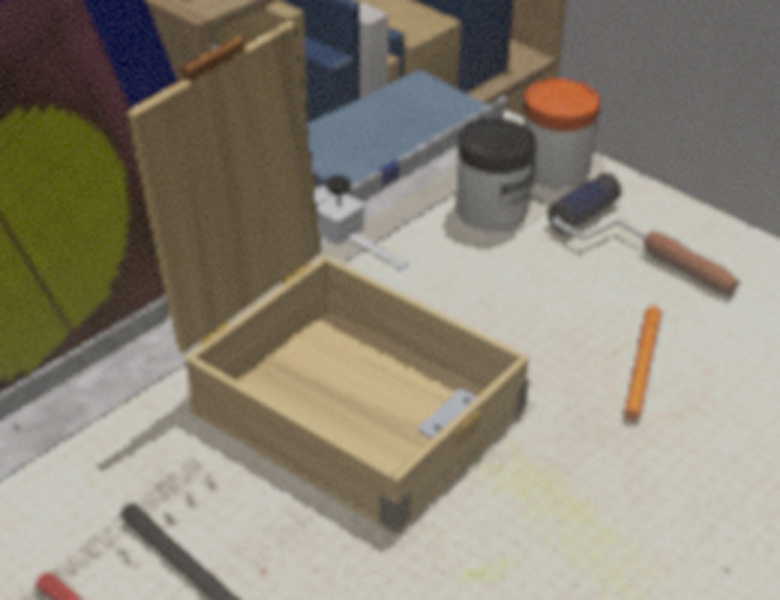

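In the scene crop the case rim corners are near-left (395,478), near-right (527,357), far-left (190,357) and far-right (325,262). The keeper strip is at (447,413), and the lid is near upright with its top corners at (133,110) and (292,25). I'll cross-check the two views.

```bash
python3 - <<'E'
from h import *
np.set_printoptions(precision=4,suppress=True)
c=load("top0");s=load("scene0")
g=lambda p:(p[0]/2.5+170-.3,p[1]/2.5+140-.3)
k=lambda p:(p[0]/3+190-.33,p[1]/3+125-.33)
for n,(a,b) in dict(NL=((264,334),(395,478)),NR=((432,317),(527,357)),FL=((250,127),(190,357)),FR=((413,118),(325,262)),keep=((348,307),(447,413)),lidL=((226,40),(133,110)),lidR=((420,20),(292,25)),tip=((665.5,361),(735,287))).items():
    p,e=tri(c,g(a),s,k(b)); print(n,p,"gap",round(e,4), onz(s,*k(b),.06))
# predicted pixel check
th=np.radians(4.7);R=np.array([[np.cos(th),-np.sin(th)],[np.sin(th),np.cos(th)]])
o=np.array([.5202,.0922])
for q in [(-106,86,60),(-106,-86,60),(106,86,60),(106,-86,60),(-80,28,52),(-80,-28,52)]:
    w=[*(o+R@np.array(q[:2])/1000),q[2]/1000]; u=np.array(proj(c,w)); v=np.array(proj(s,w)); print(q,((u+.3-[170,140])*2.5).round(0),((v+.33-[190,125])*3).round(0))
E
```

```text
NL [0.4077 0.1696 0.0644] gap 0.0054 [0.4128 0.1679 0.06  ]
NR [ 0.4249 -0.001   0.0596] gap 0.0037 [0.4262 0.0003 0.06  ]
FL [0.6191 0.1846 0.0606] gap 0.0046 [0.6175 0.1831 0.06  ]
FR [0.633  0.0167 0.0531] gap 0.0019 [0.6274 0.0234 0.06  ]
keep [0.4349 0.084  0.0512] gap 0.002 [0.43   0.0917 0.06  ]
lidL [0.6473 0.1855 0.2716] gap 0.0011 [ 0.9376 -0.0198  0.06  ]
lidR [0.6658 0.0164 0.2659] gap 0.0011 [ 0.951  -0.2504  0.06  ]
tip [ 0.3817 -0.2477  0.0122] gap 0.0008 [ 0.3556 -0.1896  0.06  ]
(-106, 86, 60) [263. 332.] [399. 483.]
(-106, -86, 60) [432. 319.] [534. 358.]
(106, 86, 60) [250. 129.] [185. 358.]
(106, -86, 60) [414. 116.] [327. 255.]
(-80, 28, 52) [319. 303.] [419. 430.]
(-80, -28, 52) [373. 299.] [463. 391.]
```

Emit:
play_rows(
  targets=[
    [[0, 0, 0, 0.13], [0, 0, 0, 0.13], [0, 0, 0, 0.13], [0.576, -0.933, 0.225, 0], [0.576, -0.933, 0.225, 0], [0.576, -0.933, 0.225, 0], [0.576, -0.933, 0.225, 0], [0.576, -0.933, 0.225, 0], [0.576, -0.933, 0.225, 0], [0.576, -0.933, 0.225, 0], [0.576, -0.933, 0.225, 0], [0.576, -0.933, 0.225, 0], [0.576, -0.933, 0.225, 0], [0.576, -0.933, 0.225, 0], [0.576, -0.933, 0.225, 0], [0.576, -0.933, 0.225, 0], [0.576, -0.933, 0.225, 0], [0.576, -0.933, 0.225, 0], [0.576, -0.933, 0.225, 0], [0, 0, 0, 0]],
  ],
  gripper=100,
)

```text
time_s: 2.1
eef_pos: [0.4674, -0.247, 0.2015]
tcp_rot: [-3.139, -0.0, -0.044]
force: [-0.2, 0.4, 0.2]
finger_gap: 0.0557
grasp_force: 0.0
```

```bash
python3 - <<'E'
from h import *
from rig import imaging,monitor
np.set_printoptions(precision=4,suppress=True)
c=imaging.camera("wrist");np.savez("pics/w1.npz",**c);cv2.imwrite("pics/w1.png",c["image"][:,:,::-1])
o=monitor.get_obs();print(o["eef_pos"],o["tcp_rot"],o["finger_gap"]);print(c["T"])
E
```

```text
[ 0.4662 -0.2493  0.2017] [-3.1401  0.0007 -0.0458] 0.05588093055876507
[[-0.0435  0.9662  0.2542  0.5352]
 [-0.999  -0.0413 -0.0141 -0.25  ]
 [-0.0031 -0.2546  0.967   0.2942]
 [ 0.      0.      0.      1.    ]]
```

View pics/w1.png

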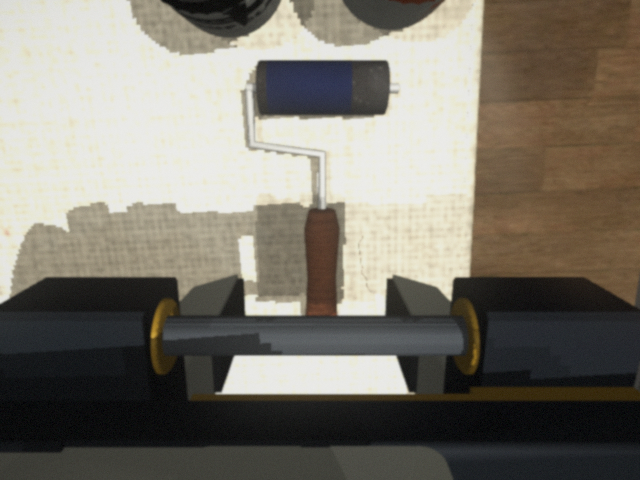

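The wrist view shows the handle start at (322,209), the axis running down to (320,312), the drum centre at (322,88) and the wire at (248,115). The handle lies between the fingers.

```bash
python3 - <<'E'
from h import *
np.set_printoptions(precision=4,suppress=True)
c=load("w1")
print("start",onz(c,322,209,.022),"mid",onz(c,320.5,300,.018),"drum",onz(c,322,87,.016),"dL",onz(c,257,87,.016),"dR",onz(c,389,88,.016),"wire",onz(c,247,115,.016),"axleR",onz(c,399,88,.016))
E
```

```text
start [ 0.481  -0.2514  0.022 ] mid [ 0.4161 -0.2479  0.018 ] drum [ 0.5561 -0.2545  0.016 ] dL [ 0.5578 -0.2145  0.016 ] dR [ 0.5537 -0.2956  0.016 ] wire [ 0.5416 -0.207   0.016 ] axleR [ 0.5534 -0.3017  0.016 ]
```

Emit:
play_rows(
  targets=[
    [[0, 0.05, 0.75, 0], [0, 0, 0.75, 0], [0, 0, 0.75, 0], [0, 0, 0.75, 0], [0, 0, 0.75, 0], [0, 0, 0.6, 0], [0, 0, 0.5, 0], [0, 0, 0.38, 0], [0, 0, 0, 0]],
  ],
)

```text
time_s: 3.05
eef_pos: [0.4647, -0.2527, 0.0703]
tcp_rot: [-3.141, 0.002, -0.05]
force: [-0.1, 0.6, -0.2]
finger_gap: 0.0561
grasp_force: 0.0
```

Emit:
play_rows(
  targets=[
    [[0, 0, 0, 0], [0, 0, 0, 0], [0, 0, 0, 0], [0, 0, 0, 0], [0, 0, 0, 0]],
  ],
  gripper=255,
)

```text
time_s: 3.55
eef_pos: [0.4657, -0.2529, 0.0719]
tcp_rot: [3.141, -0.001, -0.05]
force: [-0.6, 1.0, 2.1]
finger_gap: 0.0227
grasp_force: 30.0
```

Emit:
play_rows(
  targets=[
    [[0, 0, -0.3, 0], [0, 0, -0.6, 0], [0, 0, -0.8, 0], [0, 0, -0.8, 0], [0, 0, -0.8, 0], [0, 0, -0.8, 0], [0, 0, -0.8, 0], [0, 0, -0.6, 0], [0, 0, -0.3, 0], [0, 0, 0, 0]],
  ],
)

```text
time_s: 4.55
eef_pos: [0.4659, -0.2532, 0.2178]
tcp_rot: [3.14, -0.002, -0.05]
force: [-0.5, 0.3, -2.1]
finger_gap: 0.0226
grasp_force: 30.0
```

```bash
python3 - <<'E'
from h import *
from rig import imaging,monitor
np.set_printoptions(precision=4,suppress=True)
c=imaging.camera("wrist");np.savez("pics/w2.npz",**c);cv2.imwrite("pics/w2.png",c["image"][:,:,::-1])
o=monitor.get_obs();p=o["eef_pos"];y=o["tcp_rot"][2];print(p,o["tcp_rot"],o["finger_gap"],o["force"],o["moment"])
t=load("top0")
R=lambda a:np.array([[np.cos(a),-np.sin(a)],[np.sin(a),np.cos(a)]])
# no droop prediction: drum 91 mm ahead of grasp, its z = grasp z .025 -> .016
for droop in (0,5,10,15,20):
    a=np.radians(droop); f=.091*np.cos(a)-.009*np.sin(a); z=p[2]-.047-.009-.091*np.sin(a)
    print(droop,[np.round(proj(c,[*(p[:2]+R(y)@[f,s]),z]),0) for s in (-.0415,.0415,)])
E
```

```text
[ 0.4654 -0.253   0.2168] [ 3.1411 -0.0005 -0.0504] 0.022543913621756635 [ 0.651   0.2273 -1.1633] [ 0.0395  0.0891 -0.017 ]
0 [array([443.,  51.]), array([187.,  51.])]
5 [array([436.,  58.]), array([194.,  58.])]
10 [array([430.,  67.]), array([200.,  67.])]
15 [array([424.,  76.]), array([206.,  76.])]
20 [array([419.,  87.]), array([211.,  87.])]
```

View pics/w2.png

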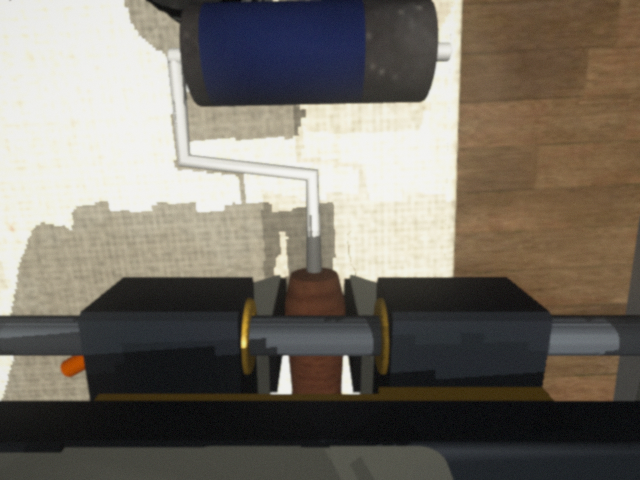

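The roller shows no droop: the drum sits at row 51 as predicted for 0°, centred at column 310. Next I carry it over the case.

Emit:
play_rows(
  targets=[
    [[0, 0, 0, -0.105], [0, 0, 0, -0.105], [0.236, -0.4, 0.08, 0], [0.236, -0.742, 0.08, 0], [0.236, -0.742, 0.08, 0], [0.236, -0.742, 0.08, 0], [0.236, -0.742, 0.08, 0], [0.236, -0.742, 0.08, 0], [0.236, -0.742, 0.08, 0], [0.236, -0.742, 0.08, 0], [0.236, -0.742, 0.08, 0], [0.236, -0.742, 0.08, 0], [0.236, -0.742, 0.08, 0], [0.236, -0.742, 0.08, 0], [0.236, -0.742, 0.08, 0], [0.236, -0.742, 0.08, 0], [0.236, -0.742, 0.08, 0], [0.236, -0.342, 0.08, 0], [0, 0, 0, 0], [0, 0, 0, 0]],
  ],
)

```text
time_s: 6.6
eef_pos: [0.5141, 0.0365, 0.184]
tcp_rot: [3.141, 0.001, 0.159]
force: [-0.3, -0.1, -1.5]
finger_gap: 0.0225
grasp_force: 30.0
```

```bash
python3 - <<'E'
from h import *
from rig import imaging,monitor
np.set_printoptions(precision=4,suppress=True)
c=imaging.camera("wrist");np.savez("pics/w3.npz",**c)
t=imaging.camera("top");np.savez("pics/t3.npz",**t)
s=imaging.camera("scene");np.savez("pics/s3.npz",**s)
a=cv2.resize(c["image"],(480,360)); b=cv2.resize(t["image"][140:300,230:390],(320,320),interpolation=cv2.INTER_CUBIC)
d=cv2.resize(s["image"][140:320,220:400],(320,320),interpolation=cv2.INTER_CUBIC)
im=np.zeros((600,800,3),np.uint8); im[:360,:480]=a; im[:320,480:]=b; im[:0]; 
im[:,480:][320-40:600]=d[:][:320] if 0 else cv2.resize(s["image"][140:320,220:400],(320,320),interpolation=cv2.INTER_CUBIC); 
im[:280,480:]=b[20:300]
cv2.imwrite("pics/m3.png",im[:,:,::-1])
o=monitor.get_obs();print(o["eef_pos"],o["tcp_rot"],o["finger_gap"],o["force"],o["moment"],o["q"])
E
```

```text
[0.5142 0.0356 0.1843] [3.1411 0.0005 0.1576] 0.022295370349802956 [ 0.1555 -0.5188 -3.1749] [-0.0344  0.0404  0.004 ] [ 0.3706  0.439  -0.5994  1.9733  0.3326  0.8271 -1.8263]
```

View pics/m3.png

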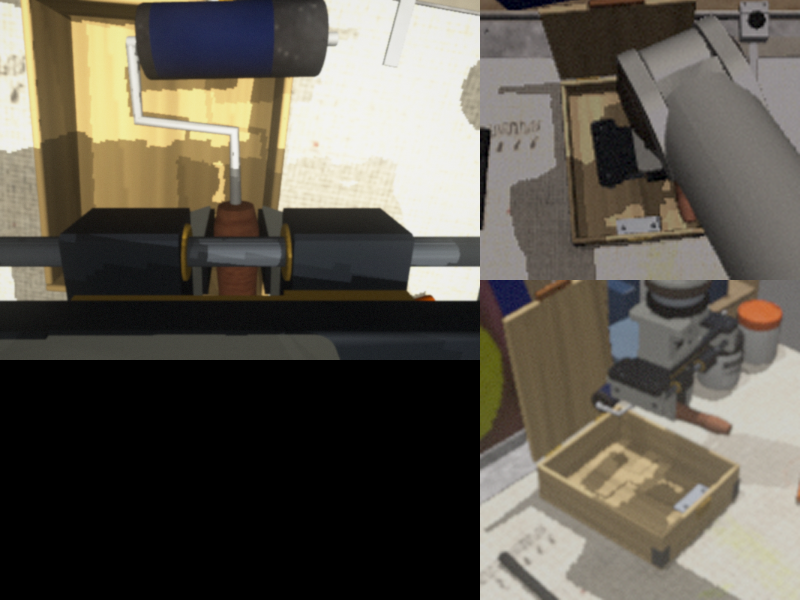

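The panel shows the roller over the case, about 19 mm short sideways because my ramp rows were smaller than planned. The case rim appears in the wrist view with left outer edge near (51,160) and right outer edge near (384,160) in full-size pixels. I'll check both edges against the model.

```bash
cat >> h.py <<'E'
TH=np.radians(4.8); O=np.array([.521,.092])
def R2(a): return np.array([[np.cos(a),-np.sin(a)],[np.sin(a),np.cos(a)]])
def c2w(x,y): return O+R2(TH)@np.array([x,y])/1000
def w2c(p): return R2(-TH)@(np.array(p[:2])-O)*1000
E
python3 - <<'E'
from h import *
np.set_printoptions(precision=1,suppress=True)
c=load("w3");g=cv2.cvtColor(c["image"],cv2.COLOR_RGB2GRAY).astype(int)
for row in (130,160,190):
    print(row,"L",g[row,30:110:3],"R",g[row,350:400:2])
for v in (86,80,-80,-86):
    pts=[proj(c,[*c2w(x,v),.06]) for x in (-20,100)]
    (u0,r0),(u1,r1)=pts; print(v,[round(u0+(u1-u0)*(r-r0)/(r1-r0),1) for r in (130,160,190)])
for u,v in((51,160),(384,160)): print(w2c(onz(c,u,v,.06)))
print("drum L/R ends",[w2c(onz(c,u*4/3,40*4/3,.184-.056)) for u in(136,327,128,337)], "grasp",w2c((.5142,.0356)))
E
```

```text
130 L [234 234 237 215 225 223 198 111  92  94  94  94  87  89  85  90  91  88
  87  85  84  84  84 117 204 203 204] R [ 99  98 102 102  97 102  98  86  66  66  69  76  79 123 200 225 230 230
 211 207 229 234 236 231 232]
160 L [237 238 238 235 215 226 223 161  88  95  96  95  91  86  90  89  89  95
  96  87  85  85  83  89 180 208 205] R [134 130 131 132 133 125  87  76  79  79  82 105 178 221 229 230 226 216
 231 241 242 241 242 241 240]
190 L [238 239 238 238 236 216 226 219 133  77  68  68  64  61  64  63  62  61
  63  63  64  60  55  59  67 109 114] R [104 107 107 128 105  77  78  72  80  87 151 211 228 232 228 217 233 238
 241 243 242 240 241 242 242]
86 [np.float64(37.6), np.float64(40.2), np.float64(42.8)]
80 [np.float64(49.9), np.float64(52.3), np.float64(54.7)]
-80 [np.float64(377.0), np.float64(373.7), np.float64(370.5)]
-86 [np.float64(389.3), np.float64(385.8), np.float64(382.3)]
[28.  80.6]
[ 40.5 -85.1]
drum L/R ends [array([74.3, -4.8]), array([ 80.5, -86.6]), array([74.1, -1.3]), array([ 80.8, -90.9])] grasp [-11.5 -55.6]
```

```bash
python3 - <<'E'
from h import *
np.set_printoptions(precision=1,suppress=True)
c=load("w3");im=c["image"]
# brown handle centre per row; blue/dark drum extents
hsv=cv2.cvtColor(im,cv2.COLOR_RGB2HSV)
for r in (278,290,300,352,370,385):
    x=[i for i in range(285,345) if hsv[r,i,0]<14 and hsv[r,i,1]>110 and hsv[r,i,2]>30]
    print(r,(min(x),max(x)) if x else None, w2c(onz(c,(min(x)+max(x))/2,r,.137)) if x else None)
m=((hsv[...,2]<110)&(np.arange(480)[:,None]<120)).astype(np.uint8); m[:,:170]=0;m[:,445:]=0
cs=max(cv2.findContours(m,0,1)[0],key=cv2.contourArea);print("drum",cv2.minAreaRect(cs),cv2.boundingRect(cs))
for r in (40,60,80):
    print(r,[int(v) for v in hsv[r,164:200:2,2]],[int(v) for v in hsv[r,424:456:2,2]])
E
```

```text
278 (291, 337) [  4.2 -52.9]
290 (289, 341) [ -0.2 -53.6]
300 (285, 344) [ -3.9 -53.7]
352 None None
370 (290, 341) [-31.5 -56.1]
385 (292, 341) [-37.8 -57. ]
drum ((303.0000305175781, 59.49999237060547), (118.99998474121094, 265.99993896484375), 90.0) (170, 0, 267, 120)
40 [239, 240, 240, 239, 240, 237, 237, 230, 136, 69, 61, 64, 61, 64, 60, 65, 64, 59] [85, 82, 83, 86, 89, 82, 90, 176, 212, 212, 217, 220, 218, 223, 229, 230]
60 [240, 233, 187, 204, 219, 223, 213, 204, 157, 79, 59, 64, 65, 62, 58, 61, 61, 65] [82, 76, 79, 78, 79, 81, 100, 136, 138, 141, 147, 152, 193, 235, 239, 239]
80 [240, 241, 234, 191, 207, 231, 237, 232, 218, 186, 128, 74, 56, 60, 56, 59, 59, 55] [71, 71, 71, 69, 143, 233, 241, 240, 240, 242, 241, 241, 241, 241, 241, 242]
```

Emit:
play_rows(
  targets=[
    [[0.02, -0.24, 0, 0], [0.02, -0.24, 0, 0], [0.01, -0.2, 0, 0], [0, 0, 0.2, 0], [0, 0, 0.4, 0], [0, 0, 0.5, 0], [0, 0, 0.5, 0], [0, 0, 0.3, 0], [0, 0, 0.2, 0], [0, 0, 0, 0], [0, 0, 0, 0]],
  ],
)

```text
time_s: 7.85
eef_pos: [0.513, 0.054, 0.132]
tcp_rot: [-3.141, -0.0, 0.16]
force: [0.2, 0.1, -2.2]
finger_gap: 0.0224
grasp_force: 30.0
```

```bash
python3 - <<'E'
from h import *
from rig import imaging,monitor
np.set_printoptions(precision=4,suppress=True)
c=imaging.camera("wrist");np.savez("pics/w4.npz",**c)
s=imaging.camera("scene");np.savez("pics/s4.npz",**s)
im=np.zeros((600,800,3),np.uint8); im[:360,:480]=cv2.resize(c["image"],(480,360))
im[:,480:]=0; b=cv2.resize(s["image"][180:320,240:390],None,fx=3,fy=3,interpolation=cv2.INTER_CUBIC); im[180:600,350:800]=b
cv2.imwrite("pics/m4.png",im[:,:,::-1])
o=monitor.get_obs();p=o["eef_pos"];print(p,o["tcp_rot"],o["finger_gap"],o["force"],w2c(p))
print("drum ends, tip z",[w2c(onz(c,u,52,p[2]-.056)) for u in(182,434)])
E
```

```text
[0.5133 0.0539 0.1324] [ 3.1415 -0.001   0.1598] 0.022576481535733627 [-0.3973  0.0349 -1.6932] [-10.8438 -37.3192]
drum ends, tip z [array([75.1772, 12.533 ]), array([ 81.3442, -68.2084])]
```

View pics/m4.png

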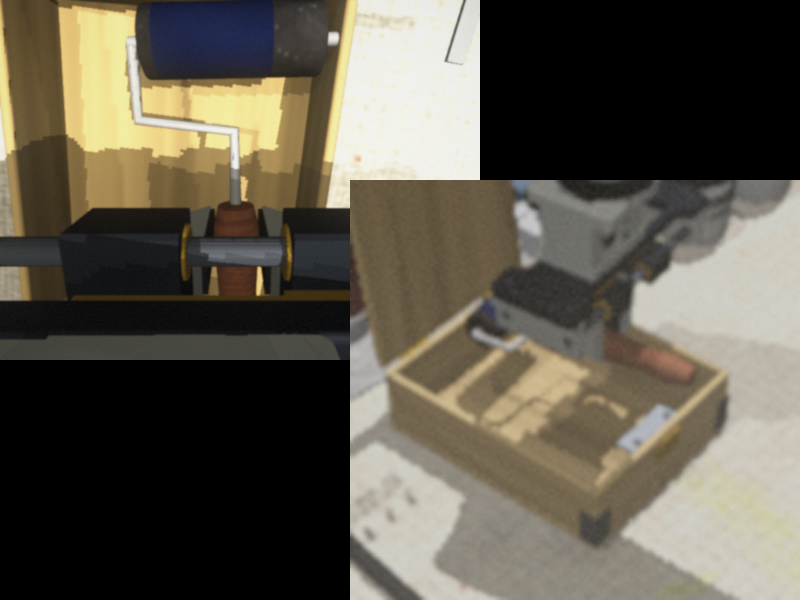

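The roller is inside the rim on the right. The drum's far side is clear of the hinge wall, and the handle tip is at crop (692,372), beside the keeper at crop (648,428).

```bash
python3 - <<'E'
from h import *
np.set_printoptions(precision=1,suppress=True)
s=load("s4"); f=lambda u,v,z:w2c(onz(s,(u-350)/3+240-.33,(v-180)/3+180-.33,z))
print("tip",f(692,372,.0765),"keeper corner NR near",f(677,411,.052),"keeper left",f(620,443,.052),"rim corner NR",f(727,374,.06))
E
```

```text
tip [-90.6 -50.1] keeper corner NR near [-92.8 -29.3] keeper left [-79.9  26.2] rim corner NR [-103.4  -81.5]
```

Emit:
play_rows(
  targets=[
    [[0, 0, 0.2, 0], [0, 0, 0.2, 0], [0, 0, 0.2, 0], [0, 0, 0.2, 0], [0, 0, 0.2, 0], [0, 0, 0.2, 0], [0, 0, 0.2, 0], [0, 0, 0.2, 0], [0, 0, 0.2, 0], [0, 0, 0.1, 0], [0, 0, 0, 0]],
  ],
)

```text
time_s: 9.05
eef_pos: [0.5126, 0.0538, 0.0841]
tcp_rot: [-3.142, 0.001, 0.16]
force: [-0.2, -0.8, -2.0]
finger_gap: 0.0226
grasp_force: 30.0
```

Emit:
play_rows(
  targets=[
    [[0.01, -0.1, 0, 0], [0.015, -0.2, 0, 0], [0.015, -0.2, 0, 0], [0.015, -0.2, 0, 0], [0.01, -0.1, 0, 0.023], [0, -0.08, 0, 0.023], [0, -0.04, 0, 0.023], [0, 0, 0, 0.023], [0, 0, 0, 0], [0, 0, 0, 0]],
  ],
)

```text
time_s: 10.05
eef_pos: [0.511, 0.0766, 0.0845]
tcp_rot: [3.141, -0.0, 0.068]
force: [-0.6, 0.2, -1.4]
finger_gap: 0.0222
grasp_force: 30.0
```

```bash
python3 - <<'E'
from h import *
from rig import imaging,monitor
np.set_printoptions(precision=4,suppress=True)
c=imaging.camera("wrist");np.savez("pics/w5.npz",**c)
s=imaging.camera("scene");np.savez("pics/s5.npz",**s)
im=np.zeros((600,800,3),np.uint8); im[:360,:480]=cv2.resize(c["image"],(480,360))
b=cv2.resize(s["image"][180:320,240:390],None,fx=3,fy=3,interpolation=cv2.INTER_CUBIC); im[180:600,350:800]=b
cv2.imwrite("pics/m5.png",im[:,:,::-1])
o=monitor.get_obs();p=o["eef_pos"];print(p,o["tcp_rot"],o["finger_gap"],o["force"],w2c(p))
print("drum ends",[w2c(onz(c,u,52,p[2]-.056)) for u in(182,434)])
print("handle",[w2c(onz(c,u,v,p[2]-.047)) for u,v in((314,278),(316,385))])
E
```

```text
[0.5109 0.0766 0.0845] [ 3.1415 -0.      0.0677] 0.02248332931819156 [ 0.0862 -0.098  -1.4024] [-11.3136 -14.5107]
drum ends [array([79.2158, 27.1419]), array([ 77.9161, -54.0446])]
handle [array([  4.57  , -14.1758]), array([-37.5766, -14.2225])]
```

View pics/m5.png

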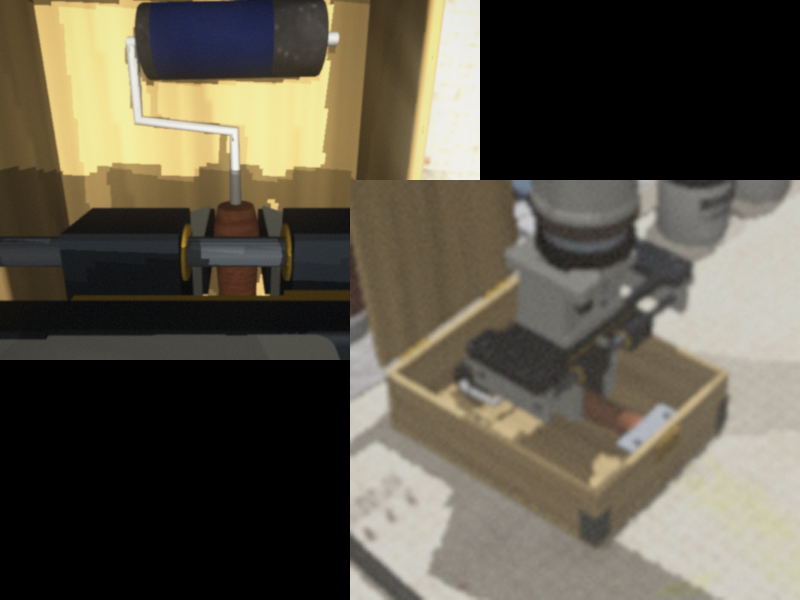

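The handle end is under the keeper and the drum is at the hinge end. Now I lower onto the floor and release.

Emit:
play_rows(
  targets=[
    [[0, 0, 0.08, 0], [0, 0, 0.08, 0], [0, 0, 0.06, 0], [0, 0, 0.04, 0], [0, 0, 0, 0]],
  ],
)

```text
time_s: 10.65
eef_pos: [0.5108, 0.0768, 0.078]
tcp_rot: [3.141, 0.0, 0.068]
force: [-0.4, -0.7, 0.1]
finger_gap: 0.0224
grasp_force: 30.0
```

Emit:
play_rows(
  targets=[
    [[0, 0, 0, 0], [0, 0, 0, 0], [0, 0, 0, 0], [0, 0, 0, 0]],
  ],
  gripper=135,
)

```text
time_s: 11.05
eef_pos: [0.5111, 0.0768, 0.0781]
tcp_rot: [-3.142, -0.0, 0.068]
force: [-0.1, -0.4, 0.3]
finger_gap: 0.0428
grasp_force: 0.0
```

Emit:
play_rows(
  targets=[
    [[0, 0, -0.4, 0], [0, 0, -0.8, 0], [0, 0, -0.9, 0], [0, 0, -0.9, 0], [0, 0, -0.9, 0], [0, 0, -0.9, 0.023], [0, -0.5, 0, 0], [-0.02, -0.95, 0, 0], [-0.02, -0.95, 0, 0], [-0.02, -0.95, 0, 0], [-0.02, -0.95, 0, 0], [-0.02, -0.95, 0, 0], [-0.02, -0.95, 0, 0], [-0.02, -0.95, 0, 0], [-0.02, -0.95, 0, 0], [-0.02, -0.95, 0, 0], [-0.02, -0.95, 0, 0], [0, -0.95, 0, 0], [0, -0.9, 0, 0], [0, 0, 0, 0]],
  ],
)

```text
time_s: 13.05
eef_pos: [0.4903, 0.3772, 0.198]
tcp_rot: [-3.138, 0.001, 0.05]
force: [-0.6, 0.2, -0.2]
finger_gap: 0.0433
grasp_force: 0.0
```

```bash
python3 - <<'E'
from h import *
from rig import imaging,monitor
np.set_printoptions(precision=4,suppress=True)
c=imaging.camera("wrist");np.savez("pics/w6.npz",**c)
t=imaging.camera("top");np.savez("pics/t6.npz",**t)
im=np.zeros((600,800,3),np.uint8); im[:480,:640]=c["image"]
im[320:600,480:800]=cv2.resize(t["image"][150:290,240:400],None,fx=2,fy=2,interpolation=cv2.INTER_CUBIC)
cv2.imwrite("pics/m6.png",im[:,:,::-1])
o=monitor.get_obs();p=o["eef_pos"];print(p,o["tcp_rot"],o["finger_gap"],o["force"])
E
```

```text
[0.4917 0.373  0.1975] [3.141  0.001  0.0468] 0.04303530241786348 [-0.0586 -0.5078 -0.2598]
```

View pics/m6.png

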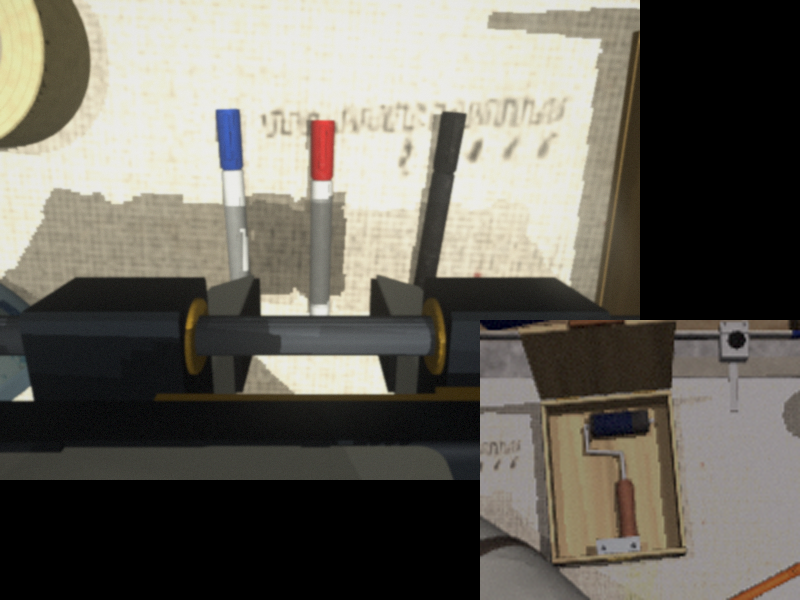

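The roller lies flat with its handle end under the keeper. The red marker axis runs from the cap tip at (323,121) to (319.5,300), the blue marker is left of it at (229,110)-(240,275), and the black one is right of it at (452,113)-(426,275).

```bash
python3 - <<'E'
from h import *
np.set_printoptions(precision=4,suppress=True)
c=load("w6"); im=c["image"]; 
b=blobs(im,(0,150,80),(8,255,255),(300,110,345,190),50)+blobs(im,(172,150,80),(180,255,255),(300,110,345,190),50); print(b)
f=lambda u,v:onz(c,u,v,.0085)
g=cv2.cvtColor(im,cv2.COLOR_RGB2HSV)
print("tip",f(323,121),"capend",f(321.5,181),"b1",f(320.5,205),"b2",f(319.5,300))
print("blue",f(229,110),f(240,275),"black",f(452,113),f(426,275))
for r in (150,195,230,290): print(r,g[r,300:342:2,2].tolist())
E
```

```text
[(((322.5, 150.0), (58.0, 21.0), 90.0), 1103.5)]
tip [0.559  0.3764 0.0085] capend [0.5209 0.3753 0.0085] b1 [0.5048 0.3751 0.0085] b2 [0.4365 0.3721 0.0085]
blue [0.5627 0.4361 0.0085] [0.4524 0.4285 0.0085] black [0.568  0.2953 0.0085] [0.4591 0.299  0.0085]
150 [236, 238, 234, 229, 199, 142, 132, 162, 183, 190, 201, 214, 212, 194, 207, 190, 165, 204, 233, 236, 236]
195 [235, 233, 233, 208, 170, 150, 169, 207, 230, 236, 237, 236, 236, 235, 227, 196, 156, 163, 170, 156, 160]
230 [113, 111, 116, 120, 119, 107, 108, 116, 123, 127, 131, 130, 125, 118, 114, 100, 108, 118, 124, 131, 127]
290 [124, 127, 122, 125, 120, 99, 106, 117, 124, 130, 127, 125, 119, 112, 101, 113, 117, 125, 127, 121, 126]
```

Emit:
play_rows(
  targets=[
    [[0, -0.04, 0.75, 0.012], [0, 0, 0.75, 0], [0, 0, 0.75, 0], [0, 0, 0.75, 0], [0, 0, 0.75, 0], [0, 0, 0.6, 0], [0, 0, 0.45, 0], [0, 0, 0.28, 0], [0, 0, 0, 0]],
  ],
)

```text
time_s: 14.05
eef_pos: [0.4922, 0.373, 0.0701]
tcp_rot: [3.141, 0.001, 0.033]
force: [0.4, 0.0, -1.0]
finger_gap: 0.0434
grasp_force: 0.0
```

Emit:
play_rows(
  targets=[
    [[0, 0, 0, 0], [0, 0, 0, 0], [0, 0, 0, 0], [0, 0, 0, 0], [0, 0, 0, 0]],
  ],
  gripper=255,
)

```text
time_s: 14.55
eef_pos: [0.4929, 0.3737, 0.0715]
tcp_rot: [-3.141, -0.001, 0.033]
force: [0.1, -0.5, 2.7]
finger_gap: 0.0151
grasp_force: 30.0
```

Emit:
play_rows(
  targets=[
    [[0, 0, -0.3, 0], [0, 0, -0.6, 0], [0, 0, -0.8, 0], [0, 0, -0.8, 0], [0, 0, -0.8, 0], [0, 0, -0.8, 0], [0, 0, -0.6, 0], [0, 0, -0.3, 0], [0, 0, 0, 0]],
  ],
)

```text
time_s: 15.45
eef_pos: [0.4932, 0.374, 0.1976]
tcp_rot: [-3.14, -0.002, 0.033]
force: [0.5, 0.1, -0.5]
finger_gap: 0.015
grasp_force: 30.0
```

```bash
python3 - <<'E'
from h import *
from rig import imaging,monitor
np.set_printoptions(precision=4,suppress=True)
c=imaging.camera("wrist");np.savez("pics/w7.npz",**c);im=c["image"]
o=monitor.get_obs();p=o["eef_pos"];a=o["tcp_rot"][2];print(p,o["tcp_rot"],o["finger_gap"],o["force"])
b=blobs(im,(0,150,60),(8,255,255),(200,0,440,280),100)+blobs(im,(172,150,60),(180,255,255),(200,0,440,280),100); print(b)
for d in(0,5,10): 
    r=np.radians(d);print(d,[np.round(proj(c,[*(p[:2]+R2(a)@[f*np.cos(r),0]),p[2]-.070+.0085-f*np.sin(r)]),0) for f in(.030,.068)])
print("bluemarker white check")
E
```

```text
[0.4927 0.3735 0.1964] [-3.1414 -0.0007  0.0327] 0.01489799291926804 [-0.4898 -0.0324  0.5077]
[(((315.0, 179.5), (105.0, 40.0), 90.0), 3906.0)]
0 [array([317., 229.]), array([317., 124.])]
5 [array([317., 228.]), array([317., 125.])]
10 [array([317., 227.]), array([317., 127.])]
bluemarker white check
```

Emit:
play_rows(
  targets=[
    [[0, 0, 0, -0.051], [0, 0.5, 0, 0], [0, 0.95, 0, 0], [0, 0.95, 0, 0], [0, 0.95, 0, 0], [0, 0.95, 0, 0], [0, 0.95, 0, 0], [0, 0.95, 0, 0], [0, 0.95, 0, 0], [0, 0.95, 0, 0], [0, 0.95, 0, 0], [-0.015, 0.43, 0, 0], [0, 0, 0.5, 0], [0, 0, 0.7, 0], [0, 0, 0.7, 0], [0, 0, 0.5, 0], [0, 0, 0, 0], [0, 0, 0, 0]],
  ],
)

```text
time_s: 17.3
eef_pos: [0.5117, 0.1382, 0.1356]
tcp_rot: [-3.141, 0.001, 0.085]
force: [-0.1, 0.1, 0.4]
finger_gap: 0.0153
grasp_force: 30.0
```

```bash
python3 - <<'E'
from h import *
from rig import imaging,monitor
np.set_printoptions(precision=4,suppress=True)
c=imaging.camera("wrist");np.savez("pics/w7.npz",**c);im=c["image"]
o=monitor.get_obs();p=o["eef_pos"];a=o["tcp_rot"][2];print(p,o["tcp_rot"],o["finger_gap"],o["force"],w2c(p))
b=blobs(im,(0,150,60),(8,255,255),(200,0,440,280),100)+blobs(im,(172,150,60),(180,255,255),(200,0,440,280),100); print(b)
for r,_ in b: print(w2c(onz(c,*r[0],p[2]-.0615)))
g=cv2.cvtColor(im,cv2.COLOR_RGB2GRAY)
for v in(86,80,-80,-86):
    (u0,r0),(u1,r1)=[proj(c,[*c2w(x,v),.06]) for x in(-20,100)]; print(v,[round(float(u0+(u1-u0)*(r-r0)/(r1-r0)),1) for r in (150,200)])
for r in (150,200): print(r,g[r,120:220:4].tolist())
# wire/drum left edge positions on floor, rows of blue
print("drum",[ (x,w2c(onz(c,*x[0][0],.022))) for x in blobs(im,(105,80,20),(130,255,255),(330,0,640,280),100)])
E
```

```text
[0.5122 0.1381 0.1362] [-3.1411 -0.0004  0.0846] 0.01510154726954 [1.0308 0.4279 0.2919] [-4.8925 46.671 ]
[(((315.5, 179.5), (107.0, 41.0), 90.0), 4066.0)]
[42.7156 46.975 ]
86 [214.3, 217.1]
80 [229.8, 232.3]
-80 [645.0, 635.3]
-86 [660.6, 650.4]
150 [239, 239, 241, 242, 241, 240, 235, 240, 234, 207, 193, 228, 241, 242, 242, 242, 242, 243, 241, 241, 240, 170, 176, 169, 205]
200 [240, 241, 242, 242, 240, 242, 240, 239, 240, 241, 242, 241, 241, 188, 186, 199, 227, 231, 222, 229, 239, 234, 173, 172, 167]
drum [((((441.0, 79.0), (58.0, 116.0), 90.0), 5384.0), array([81.5375, -9.95  ]))]
```

Emit:
play_rows(
  targets=[
    [[0, 0.04, 0.2, 0], [0, 0, 0.35, 0], [0, 0, 0.4, 0], [0, 0, 0.4, 0], [0, 0, 0.3, 0], [0, 0, 0.25, 0], [0, 0, 0.2, 0], [0, 0, 0.1, 0], [0, 0, 0, 0]],
  ],
)

```text
time_s: 18.25
eef_pos: [0.512, 0.1364, 0.0807]
tcp_rot: [-3.142, 0.0, 0.084]
force: [0.9, -0.3, -0.3]
finger_gap: 0.0155
grasp_force: 30.0
```

Emit:
play_rows(
  targets=[
    [[0, 0, 0.05, 0], [0, 0, 0.05, 0], [0, 0, 0.05, 0], [0, 0, 0, 0]],
  ],
)

```text
time_s: 18.65
eef_pos: [0.5123, 0.1364, 0.0775]
tcp_rot: [-3.142, -0.001, 0.084]
force: [-0.4, 0.4, 2.3]
finger_gap: 0.0157
grasp_force: 30.0
```

Emit:
play_rows(
  targets=[
    [[0, 0, 0, 0], [0, 0, 0, 0], [0, 0, 0, 0]],
  ],
  gripper=190,
)

```text
time_s: 18.95
eef_pos: [0.5121, 0.1363, 0.0772]
tcp_rot: [3.142, -0.0, 0.084]
force: [0.1, -0.7, -0.3]
finger_gap: 0.0234
grasp_force: 0.0
```

Emit:
play_rows(
  targets=[
    [[0, 0, -0.2, 0], [0, 0, -0.4, 0], [0, 0, -0.8, 0], [0, 0, -0.9, 0], [0, 0, -0.9, 0], [0, 0, -0.9, 0], [0, 0, -0.9, 0], [0, 0, -0.5, 0], [0, 0, 0, 0]],
  ],
)

```text
time_s: 19.85
eef_pos: [0.5134, 0.1367, 0.217]
tcp_rot: [-3.141, -0.004, 0.084]
force: [0.5, 0.0, 0.0]
finger_gap: 0.0234
grasp_force: 0.0
```

```bash
python3 - <<'E'
from h import *
from rig import imaging,monitor
np.set_printoptions(precision=4,suppress=True)
c=imaging.camera("wrist");np.savez("pics/w8.npz",**c);im=c["image"]
s=imaging.camera("scene");np.savez("pics/s8.npz",**s)
o=monitor.get_obs();p=o["eef_pos"];print(p,o["tcp_rot"],o["finger_gap"],w2c(p),o["q"])
for r,_ in blobs(im,(0,150,60),(8,255,255),(200,0,440,300),100)+blobs(im,(172,150,60),(180,255,255),(200,0,440,300),100): print(r,"cap",w2c(onz(c,*r[0],.0145)))
E
```

```text
[0.5119 0.1361 0.2146] [ 3.1413 -0.0001  0.0837] 0.023361385081837976 [-5.3412 44.6931] [ 0.0921  0.3929 -0.4902  1.9217  0.2358  0.8832 -2.0043]
((315.5, 155.5), (55.0, 21.0), 90.0) cap [43.2178 45.1048]
```

```bash
python3 - <<'E'
from h import *
np.set_printoptions(precision=1,suppress=True)
t=load("top0");s=load("scene0")
for n,a,b in(("TL",(140,48),(38,205)),("TR",(365,3),(210,75)),("BL",(245,153),(118,297))):
    p,e=tri(t,a,s,b); print(n,(p*1000),w2c(p),round(e*1000,1))
# black-knob thing right of lid
p,e=tri(t,(368,159),s,((338-0)/3+190,(186)/3+125)); print("knob",p*1000,w2c(p))
th=np.radians(np.array([98,90,80,70,60,50,40,30,20,10,5,2,0])); r=180
X=106-r*np.cos(th)+18*np.sin(th); Z=60.5+r*np.sin(th)+8*np.cos(th)+66
print(np.c_[np.degrees(th),X,Z])
E
```

```text
TL [956.1 500.7 170.4] [467.8 370.9] 6.2
TR [1002.4  -36.8  291.4] [ 468.9 -168.6] 24.1
BL [ 846.6  364.  -158.7] [347.3 243.8] 173.4
knob [706.6 -72.3  52.6] [ 171.2 -179.2]
[[ 98.  148.9 303.6]
 [ 90.  124.  306.5]
 [ 80.   92.5 305.2]
 [ 70.   61.4 298.4]
 [ 60.   31.6 286.4]
 [ 50.    4.1 269.5]
 [ 40.  -20.3 248.3]
 [ 30.  -40.9 223.4]
 [ 20.  -57.  195.6]
 [ 10.  -68.1 165.6]
 [  5.  -71.7 150.2]
 [  2.  -73.3 140.8]
 [  0.  -74.  134.5]]
```

Emit:
play_rows(
  targets=[
    [[0, 0.22, -0.8, 0], [0, 0.22, -0.8, 0], [0, 0.22, -0.8, 0], [0, 0.22, -0.8, 0], [0, 0.22, -0.8, 0], [0, 0.22, -0.8, 0], [0, 0.22, -0.8, 0], [0, 0.22, -0.8, 0], [0.4, 0, 0, 0], [0.85, 0, 0, 0], [0.85, 0, 0, 0], [0.85, 0, 0, 0], [0.85, 0, 0, 0], [0.85, 0, 0, 0], [0.85, 0, 0, 0], [0.85, 0, 0, 0], [0.58, 0, 0, 0], [0, 0, 0, 0], [0, 0, 0, 0]],
  ],
  gripper=255,
)

```text
time_s: 21.85
eef_pos: [0.688, 0.1073, 0.3721]
tcp_rot: [-3.141, 0.004, 0.084]
force: [-0.5, -0.0, -0.7]
finger_gap: 0.0004
grasp_force: 0.0
```

```bash
python3 - <<'E'
from h import *
from rig import imaging,monitor
np.set_printoptions(precision=4,suppress=True)
c=imaging.camera("scene");np.savez("pics/s9.npz",**c)
o=monitor.get_obs();p=o["eef_pos"];print(p,o["tcp_rot"],o["finger_gap"],o["force"],w2c(p),o["q"])
E
```

```text
[0.6878 0.1074 0.3729] [-3.1415  0.0028  0.0845] 0.0006979840477507305 [-1.4895 -0.3987 -0.1627] [167.4521   1.3494] [ 0.1051  0.5371 -0.4656  1.318   0.2373  1.3437 -1.8438]
```

Emit:
play_rows(
  targets=[
    [[0, 0, 0.3, 0], [0, 0, 0.4, 0], [0, 0, 0.5, 0], [0, 0, 0.5, 0], [0, 0, 0.5, 0], [0, 0, 0.4, 0], [0, 0, 0.16, 0], [0, 0, 0, 0]],
  ],
)

```text
time_s: 22.7
eef_pos: [0.6882, 0.1069, 0.3047]
tcp_rot: [3.142, 0.001, 0.084]
force: [0.5, 0.9, 0.0]
finger_gap: 0.0007
grasp_force: 0.0
```

Emit:
play_rows(
  targets=[
    [[-0.2, 0, 0, 0], [-0.25, 0, 0, 0], [-0.25, 0, 0, 0], [-0.25, 0, 0, 0], [-0.3, 0, -0.03, 0], [-0.3, 0, -0.03, 0], [-0.3, 0, -0.02, 0], [-0.3, 0, 0, 0], [-0.3, 0, 0, 0], [-0.3, 0, 0.02, 0], [-0.3, 0, 0.03, 0], [0, 0, 0, 0]],
  ],
)

```text
time_s: 23.9
eef_pos: [0.6111, 0.1004, 0.3062]
tcp_rot: [3.141, 0.002, 0.084]
force: [0.0, 0.0, -0.6]
finger_gap: 0.0009
grasp_force: 0.0
```

```bash
cat >> h.py <<'E'
def lip(c,deg,y=0,r=217):
    a=np.radians(deg); return np.round(proj(c,[*c2w(106-r*np.cos(a)+4*np.sin(a),y),(60.5+r*np.sin(a)+4*np.cos(a))/1000]),0)
E
python3 - <<'E'
from h import *
from rig import imaging,monitor
np.set_printoptions(precision=4,suppress=True)
for n in("scene","top"):
    c0=load(n+"0"); c=imaging.camera(n);np.savez(f"pics/{n}10.npz",**c)
    d=cv2.absdiff(c["image"],c0["image"]).sum(2)
    print(n,"initial",lip(c,98.2),"pred",[(a,lip(c,a).tolist()) for a in (90,85,80,75,70)])
    for k,box in((c0,None),(c,None)):
        im=k["image"]; q=lip(k,98 if k is c0 else 80).astype(int); x,y=q
        print([ (np.round(b[0][0]),np.round(b[0][1])) for b in blobs(im,(0,110,40),(14,255,255),(max(x-60,0),max(y-60,0),x+60,y+60),12)])
print(w2c(monitor.get_obs()["eef_pos"]))
E
```

```text
scene initial [259. 144.] pred [(90, [270.0, 147.0]), (85, [276.0, 150.0]), (80, [283.0, 154.0]), (75, [289.0, 158.0]), (70, [296.0, 163.0])]
[(array([261., 144.]), array([ 6., 23.])), (array([248., 104.]), array([39., 49.]))]
[(array([285., 156.]), array([ 4., 21.])), (array([240., 106.]), array([32., 14.]))]
top initial [298. 149.] pred [(90, [299.0, 162.0]), (85, [299.0, 171.0]), (80, [300.0, 179.0]), (75, [301.0, 188.0]), (70, [302.0, 197.0])]
[(array([298., 151.]), array([ 7., 27.]))]
[(array([309., 235.]), array([8., 3.])), (array([288., 216.]), array([14.,  6.]))]
[91.3105  0.7289]
```

Emit:
play_rows(
  targets=[
    [[-0.31, 0, 0.07, 0], [-0.31, 0, 0.07, 0], [-0.31, 0, 0.07, 0], [-0.31, 0, 0.07, 0], [-0.3, 0, 0.12, 0], [-0.3, 0, 0.12, 0], [-0.3, 0, 0.12, 0], [-0.3, 0, 0.12, 0], [-0.275, 0, 0.17, 0], [-0.275, 0, 0.17, 0], [-0.275, 0, 0.17, 0], [-0.275, 0, 0.17, 0], [-0.244, 0, 0.21, 0], [-0.244, 0, 0.21, 0], [-0.244, 0, 0.21, 0], [-0.244, 0, 0.21, 0], [0, 0, 0, 0]],
  ],
)

```text
time_s: 25.7
eef_pos: [0.4984, 0.0909, 0.2485]
tcp_rot: [3.141, 0.003, 0.084]
force: [-0.5, 0.1, -0.4]
finger_gap: 0.0005
grasp_force: 0.0
```

```bash
python3 - <<'E'
from h import *
from rig import imaging,monitor
np.set_printoptions(precision=4,suppress=True)
c=imaging.camera("scene");np.savez("pics/s11.npz",**c)
print([(a,lip(c,a).tolist()) for a in (50,45,40,35,30)])
print([ (np.round(b[0][0]),np.round(b[0][1])) for b in blobs(c["image"],(0,110,40),(14,255,255),(250,150,390,270),8)])
o=monitor.get_obs();print(w2c(o["eef_pos"]),o["eef_pos"],o["force"])
E
```

```text
[(50, [321.0, 189.0]), (45, [326.0, 196.0]), (40, [331.0, 204.0]), (35, [335.0, 212.0]), (30, [339.0, 220.0])]
[(array([284., 258.]), array([11.,  3.])), (array([337., 202.]), array([2., 8.])), (array([377., 159.]), array([16., 24.]))]
[-21.9908   0.8474] [0.499  0.091  0.2489] [ 0.3408 -0.0324  0.6539]
```

Emit:
play_rows(
  targets=[
    [[-0.2, 0, 0.25, 0], [-0.2, 0, 0.25, 0], [-0.2, 0, 0.25, 0], [-0.2, 0, 0.25, 0], [-0.16, 0, 0.28, 0], [-0.16, 0, 0.28, 0], [-0.16, 0, 0.28, 0], [-0.16, 0, 0.28, 0], [-0.09, 0, 0.24, 0], [-0.09, 0, 0.24, 0], [-0.09, 0, 0.24, 0], [-0.09, 0, 0.24, 0], [-0.09, 0, 0.2, 0], [0, 0, 0, 0]],
  ],
)

```text
time_s: 27.15
eef_pos: [0.4519, 0.087, 0.1666]
tcp_rot: [3.141, 0.002, 0.084]
force: [-1.0, -0.1, -0.6]
finger_gap: 0.0002
grasp_force: 0.0
```

Emit:
play_rows(
  targets=[
    [[-0.03, 0, 0.15, 0], [-0.03, 0, 0.15, 0], [-0.03, 0, 0.12, 0], [-0.03, 0, 0.12, 0], [-0.03, 0, 0.12, 0], [-0.02, 0, 0.1, 0], [-0.02, 0, 0.1, 0], [-0.02, 0, 0.1, 0], [-0.02, 0, 0.08, 0], [0, 0, 0.06, 0], [0, 0, 0.05, 0], [0, 0, 0.05, 0], [0, 0, 0, 0]],
  ],
)

```text
time_s: 28.45
eef_pos: [0.447, 0.0867, 0.1373]
tcp_rot: [3.142, 0.0, 0.084]
force: [0.9, -0.5, -0.8]
finger_gap: 0.0005
grasp_force: 0.0
```

Emit:
play_rows(
  targets=[
    [[0, 0, 0.04, 0], [0, 0, 0.04, 0], [0, 0, 0, 0]],
  ],
)

```text
time_s: 28.75
eef_pos: [0.4472, 0.0867, 0.1354]
tcp_rot: [3.142, 0.0, 0.084]
force: [-0.1, -0.1, 1.2]
finger_gap: 0.0002
grasp_force: 0.0
```

Emit:
play_rows(
  targets=[
    [[0, 0, 0.04, 0], [0, 0, 0.04, 0], [0, 0, 0, 0]],
  ],
)

```text
time_s: 29.05
eef_pos: [0.4473, 0.0868, 0.1342]
tcp_rot: [3.141, -0.0, 0.084]
force: [-3.0, -1.0, 11.0]
finger_gap: 0.0003
grasp_force: 5.2
```

Emit:
play_rows(
  targets=[
    [[0, 0, 0.04, 0], [0, 0, 0.04, 0], [0, 0, 0, 0], [0, 0, 0, 0]],
  ],
)

```text
time_s: 29.45
eef_pos: [0.4473, 0.0869, 0.1338]
tcp_rot: [3.14, -0.001, 0.084]
force: [-9.7, -1.3, 32.7]
finger_gap: 0.0006
grasp_force: 16.3
```

Emit:
play_rows(
  targets=[
    [[0, 0, -0.1, 0], [0, 0, -0.3, 0], [0, 0, -0.6, 0], [0, 0, -0.9, 0], [0, 0, -0.9, 0], [0, 0, -0.9, 0], [0, 0, -0.5, 0], [0, 0.6, 0, 0], [0, 0.9, 0, 0], [0, 0.9, 0, 0], [0, 0.9, 0, 0], [0, 0.9, 0, 0], [0, 0.9, 0, 0], [0, 0.9, 0, 0], [0, 0.6, 0, 0], [0, 0, 0, 0], [0, 0, 0, 0]],
  ],
)

```text
time_s: 31.15
eef_pos: [0.4608, -0.0773, 0.2362]
tcp_rot: [-3.141, 0.001, 0.083]
force: [-0.1, 0.6, 0.1]
finger_gap: 0.0006
grasp_force: 0.0
```

```bash
python3 - <<'E'
from h import *
from rig import imaging,monitor
np.set_printoptions(precision=4,suppress=True)
o=monitor.get_obs();print(o["eef_pos"],o["force"],o["time_s"])
C={n:imaging.camera(n) for n in("scene","top")}
P={}
for n,c in C.items():
    np.savez(f"pics/{n}12.npz",**c); q=lip(c,0).astype(int)
    print(n,[(a,lip(c,a).tolist()) for a in (0,1,3,6)],[(np.round(b[0][0],1),np.round(b[0][1]),b[1]) for b in blobs(c["image"],(0,100,40),(14,255,255),(q[0]-35,q[1]-30,q[0]+35,q[1]+30),8)])
    d=cv2.absdiff(c["image"],load(n+"0")["image"]).max(2)
    for nm,z,pts in (("blue",.008,[(.56,.436),(.45,.428)]),("black",.008,[(.565,.295),(.46,.299)]),("red(gone)",.008,[(.555,.376)])):
        print(n,nm,[int(d[int(round(v))-2:int(round(v))+3,int(round(u))-2:int(round(u))+3].mean()) for u,v in [proj(c,[*p,z]) for p in pts]])
E
```

```text
[ 0.4608 -0.0773  0.2362] [-0.1361  0.5748  0.1209] 31.15
scene [(0, [348.0, 263.0]), (1, [348.0, 262.0]), (3, [348.0, 259.0]), (6, [348.0, 255.0])] [(array([345.8, 263.3]), array([ 3., 16.]), 25.0)]
scene blue [4, 4]
scene black [5, 4]
scene red(gone) [104]
top [(0, [309.0, 271.0]), (1, [309.0, 271.0]), (3, [309.0, 271.0]), (6, [309.0, 270.0])] [(array([309.5, 269.6]), array([ 4., 23.]), 78.0)]
top blue [4, 4]
top black [4, 6]
top red(gone) [79]
```

```bash
python3 -c "
from rig import arm
print(arm.hand_in())"
```

```text
the job is handed in; nothing more can be done
None
```

The roller is in the case on the floor with its handle end under the keeper and its drum at the hinge end. The red marker lies beside it, the lid was eased fully shut, and the job was handed in at about 31 s; images show the blue and black markers unmoved, though I didn't check the jars separately.

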